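# Find the 100 g check weight by feel and check the glaze scale

## Robot

A 6-joint arm with a two-finger parallel gripper is mounted at the origin on the work surface. World frame = base frame: x ahead of the robot, y to its left, z up, the work surface at z = 0. Lengths are in m, angles in rad, forces in N, time in s.
With the tool pointing down it reaches from about 0.3 to 0.875 m from the base axis. Payload 4.2 kg.
Tool frame: the origin (TCP) lies at the very end of the fingers, on their centre line; the grasp point (between the pads) lies arm.pinch_z behind it (arm.pinch_z is the distance from the TCP to the grasp point, in m); y points along the fingers, x is the direction in which the jaws open and shut, and the axes are right-handed (so a half turn about y gives the same grasp; the last joint's range is limited). The gripper opens to 85 mm and grips with 20 to 120 N. Pads are 22 mm wide; open, the fingers measure 114 mm over their backs; the gripper's body (76 mm by 85 mm) begins 54 mm behind the grasp point. The pads swing forward as they close: fully open they stand 13 mm farther back than shut.
Start: joints at [-1.155, 0.32, 1.565, -0, 1.257, -0.02], TCP at [0.243, -0.521, 0.231] pointing down, gripper open.
Joint ranges: [-3.11, 3.11], [-0.84, 2.01], [0.21, 2.61], [-1.34, 4.49], [0.05, 2.63], [-2.56, 2.56]. Speed limits (rad/s): [2.57, 2.57, 3.14, 3.14, 3.14, 3.14].

## Interface

Orientations are given as a 3x3 rotation matrix whose columns are the frame's x, y, z axes.
In Python, from rig import arm, eyes gives the robot as it stands.
- The arm moves only by the shell command python3 -m creep 'ROWS'. ROWS is JSON, a list of rows, each a list of 7 numbers: the opening, from 0 (shut) to 1 (fully open), then the shift along the tool's x, y, z in units of 50 mm (1.0 is 50 mm), then the turn, a rotation vector about the tool's x, y, z in degrees. In form: [[fingers, tx, ty, tz, ax, ay, az], ...]. A call has exactly 5 rows; each row is the pose to reach, as a shift and turn from the pose measured when the call began, along the tool's axes at that moment; what a row does not reach only later rows make up. A row lasts 1/10 s, in which the tool goes at most 50 mm and 8.59 degrees, less where a joint would pass 70% of its speed; a pose out of reach is approached as far as the arm can. A call with a gripper value outside its range is refused whole. The fingers move at their own pace and stop on an object; the grip force is fixed at half the most. Time passes only in rows, so rows that repeat a pose let the fingers close, or fill a call up. It gives the time, the measured TCP pose, the force and the opening at its end, in the units of the state.
- arm.sense(): the state, without advancing time (a new reading comes with each control period).
- eyes.get_image(name): name is "scene" or "side" or "wrist"; returns a dict with "image" (400x640x3 uint8, red, green, blue), "depth" (400x640 float32, m along the optical axis (not along the pixel's ray), 0 where there is no reading), "mtx" (3x3 intrinsics, pixels), "k1" (the pictures are not rectified: a ray, as slopes to the right and down, at radius r is drawn at 1 + k1 r^2 times it, then the intrinsics apply), "position" and "rotation" of the camera in the world; the wrist camera has in their place "tool_from_camera" (4x4, takes a point from camera to tool coordinates, whose origin is the TCP and whose axes are the tool frame's). Camera axes: x right, y down, z forward; pixel columns grow to the right and rows downward; lengths in m; the calibration is good to about 2 mm. A picture is of the moment at which its call begins: read the wrist's pose just before it.
- arm.job_done(): hands the job in, once; it reports no verdict.
The state is a dict: "clock": time; "qpos": joint angles; "dq": joint speeds; "joint_efforts": joint torques, N m; "tool_pos": TCP position; "eef_rot": TCP orientation; "force": force on the tool from outside, world axes, zero at the start; "ft_torque": the same for the moment, N m; "gripper_width": opening from 0.0 (shut) to 1.0 (fully open).
Only numpy, scipy, OpenCV 4.12 (cv2) and the standard library are available. Lean on these libraries where they do the work, as an engineer would, in place of code of your own. Each camera call takes 0.05 s, during which the arm holds its last target. There are 200 camera calls.

## Task

Check the glaze scale: with its pan empty, press the red tare key right down until it bottoms and let it come up again. Then feel through the yellow flaps of the green dust box for the 100 g check weight (the tallest of the four in there), lift it out and set it gently on the pan, alone, leaving the jar, brush, bowl, cup and spatula on the table where they are.

Things in the scene. Friction and masses are not known exactly. Their poses are not given: they have to be found in the camera images.
- dust_box: Green box fixed to the table, 92 x 190 x 78 mm (its x, y, z), floor 6 mm thick. Origin under its centre. Four wells in a row along box y, each shut by two opaque yellow flaps. Inside, unseen and upright, one per well in unknown order: four plain steel cylinders 18 mm in diameter: 100 g (50 mm tall, top 22 mm below the box top), 50 g (25 mm tall), 20 g and 20 g (10 mm tall).
- well0 (a point): Middle of the mouth of the well at y = -69 mm of the box, level with the box top (78 mm above the table). Its axes are the box's. Every well is 80 mm (box x) by 40 mm (box y) and 72 mm deep; walls between wells 6 mm. A weight stands within 2 mm of mid-well in box y (low ribs) and within 8 mm of it in box x.
- well1 (a point): As well0, for y = -23 mm of the box. Flaps: two sprung leaves per well, each 78 x 19.6 mm, hinged on the walls between wells and meeting mid-well along box x. Fingers pushed down mid-well swing them down (about 1 N each); they close again behind the fingers.
- well2 (a point): As well0, for y = +23 mm of the box. By touch: shut fingers pushed down mid-well to 36 mm below the box top meet something hard only above the 100 g weight, at 22 mm; the others are too short to be met.
- well3 (a point): As well0, for y = +69 mm of the box. To take a weight out, the fingers close along box x; enter part open, about 45 to 50 mm between them, so as to clear both the weight and the well's walls. The weights' tops are bevelled 3 mm, the sides are straight.
- scale: White scale fixed to the table, housing 200 x 170 x 34 mm. Origin at the centre of its underside; the tare key and small display are on its -x side, the round steel pan on its +x side.
- pan_top (a point): Centre of the upper face of the scale's round steel pan, 30 mm towards the scale's +x from its origin, 60 mm above the table when empty and sinking with the pan. Flat floor 120 mm across with a rim 6 mm higher than the floor.
- pan (a joint): How far the sprung pan has sunk, m: 0 empty, stop at 0.020. It sinks 49 mm per kg (stiffness 200 N/m), so 0.0049 under the 100 g weight alone. Pressing it more than 18 mm down is too rough.
- tare (a joint): Red round tare key, 26 mm across, in a black housing on the scale's near ledge: 0 up, 0.006 m right down, springs back up; fully down takes 5 N.
- tare_top (a point): Centre of the tare key's upper face (moves with the key; pressed straight down).
- glaze_jar: Bystander: amber glaze jar, 52 mm across, 70 mm tall, loose. Origin under its centre.
- brush: Bystander: brush lying on the table, loose. Origin on the table under its middle.
- blue_bowl: Bystander: blue plastic bowl, 150 mm across, 75 mm tall, loose. Origin under its centre.
- cup: Bystander: white plastic cup, 70 mm across, 75 mm tall, loose. Origin under its centre.
- rib_tool: Bystander: wooden-handled spatula lying on the table, loose. Origin under its middle.

How it is judged:
By the outcome, as a careful person would: the job done as asked, in the order asked, and still so for the second after the job is handed in, with the robot touching nothing.
It also fails if it takes over 64 s, if anything falls off the work surface, if the arm or the gripper's body presses on something with over 40 N, if the wrist force passes 120 N, or if a joint passes its speed limit or range.

## Working session

There is one attempt and no reset: what is moved stays moved. The work goes in short steps, Python scripts to look and compute and a shell command to move; the robot and the scene stay as the last step left them, time stands still between calls to the robot, and variables do not carry over. Pictures are saved under pics/ and viewed, about 8 in all and at most 12, crops included, and the job is handed in when it is done.

```bash
ls; mkdir -p pics
python3 - <<'E'
from rig import arm, eyes
import cv2,pickle
s=arm.sense();print({k:s[k] for k in('clock','tool_pos','eef_rot','force','gripper_width')},arm.pinch_z)
D={}
for n in("scene","side"):
    d=eyes.get_image(n);D[n]=d;cv2.imwrite(f'pics/{n}0.png',d['image'][:,:,::-1]);print(n,d['mtx'],d['k1'],d['position'],d['rotation'])
pickle.dump(D,open('d0.pkl','wb'))
E
```

```text
pics
{'clock': 0.0, 'tool_pos': array([ 0.24253919, -0.52084251,  0.23049573]), 'eef_rot': array([[ 4.22136816e-01, -7.24309907e-04,  9.06531844e-01],
       [-9.06530547e-01,  1.53379428e-03,  4.22137437e-01],
       [-1.69619168e-03, -9.99998561e-01, -9.13802351e-06]]), 'force': array([-0.48610841,  1.0052925 , -0.07885562]), 'gripper_width': 1.002695696907854} 0.0187
scene [[387.75228975   0.         314.78409055]
 [  0.         387.75228975 199.28337841]
 [  0.           0.           1.        ]] -0.004320955933561341 [1.39054581 0.29016352 0.78755274] [[-0.36279588  0.57586622 -0.73263718]
 [ 0.931666    0.24054243 -0.27228256]
 [ 0.019432   -0.78135615 -0.62378279]]
side [[385.9298926    0.         319.29573072]
 [  0.         385.9298926  200.73340189]
 [  0.           0.           1.        ]] 0.027677148033822072 [0.26340949 0.90859102 1.06994279] [[-0.95149302 -0.21605186  0.21904939]
 [-0.30764766  0.67675302 -0.66884847]
 [-0.00373638 -0.70379468 -0.71039362]]
```

View pics/scene0.png

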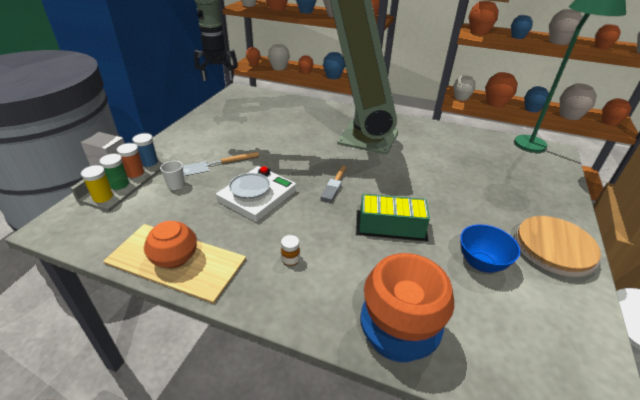

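View pics/side0.png

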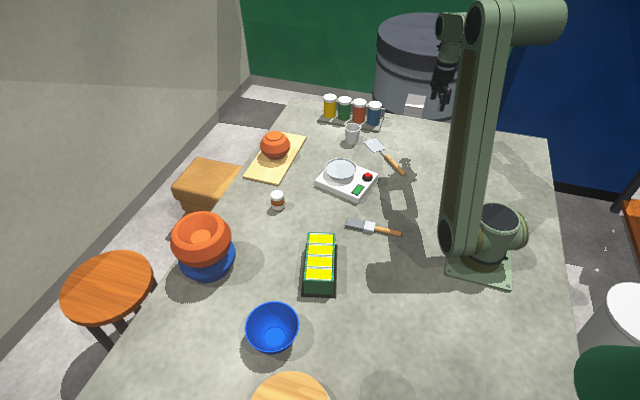

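Scene view: dust box near (395,212), scale near (258,190), with the red key at (265,170) and the pan at (250,187). Side view: box near (320,262), pan near (340,171), key near (368,177). I'll measure from both views.

```bash
cat > h.py <<'E'
import numpy as np,cv2
def slopes(d,uv):
    uv=np.atleast_2d(np.asarray(uv,float))
    return cv2.undistortPoints(uv[:,None],d['mtx'],np.array([d['k1'],0,0,0.]))[:,0]
def rays(d,uv):
    s=slopes(d,uv); return np.c_[s,np.ones(len(s))]@np.asarray(d['rotation']).T
def plane(d,uv,z):
    r=rays(d,uv);p=np.asarray(d['position']);return p+r*((z-p[2])/r[:,2])[:,None]
def tri(d1,u1,d2,u2):
    r1,r2=rays(d1,u1)[0],rays(d2,u2)[0];p1,p2=map(np.asarray,(d1['position'],d2['position']))
    t=np.linalg.lstsq(np.c_[r1,-r2],p2-p1,rcond=None)[0];a,b=p1+t[0]*r1,p2+t[1]*r2
    return (a+b)/2,np.linalg.norm(a-b)
def cloud(d,m):
    v,u=np.nonzero(m&(d['depth']>0));z=d['depth'][v,u]
    return np.asarray(d['position'])+rays(d,np.c_[u,v])*z[:,None]
def hsv(d): return cv2.cvtColor(d['image'],cv2.COLOR_RGB2HSV)
def box(m,x0,x1,y0,y1):
    o=np.zeros_like(m);o[y0:y1,x0:x1]=m[y0:y1,x0:x1];return o
E
python3 - <<'E'
from h import *
import pickle
np.set_printoptions(precision=4,suppress=True)
D=pickle.load(open('d0.pkl','rb'))
R={'scene':dict(y=(350,440,185,245),k=(255,275,162,178),s=(210,300,160,222)),'side':dict(y=(295,345,225,300),k=(360,376,170,184),s=(310,385,150,205))}
kc={}
for n,d in D.items():
    H=hsv(d);r=R[n]
    y=box((abs(H[...,0].astype(int)-29)<7)&(H[...,1]>120)&(H[...,2]>120),*r['y'])
    v,u=np.nonzero(y);p=plane(d,np.c_[u,v],0.078)[:,:2].astype(np.float32)
    c,wh,a=cv2.minAreaRect(p);print(n,'flaps',len(u),c,wh,a,'depthz',np.median(cloud(d,y)[:,2]),'centroid',p.mean(0))
    k=box(((H[...,0]<8)|(H[...,0]>172))&(H[...,1]>130)&(H[...,2]>60),*r['k'])
    v,u=np.nonzero(k);kc[n]=(u.mean(),v.mean());P=cloud(d,k);print(' key',len(u),kc[n],np.percentile(P[:,2],[10,50,90]),P.mean(0))
    P=cloud(d,box(np.ones(k.shape,bool),*r['s']));
    for lo,hi in((.028,.04),(.055,.062),(.0625,.072)):
        q=P[(P[:,2]>lo)&(P[:,2]<hi)][:,:2].astype(np.float32)
        if len(q)>5: print(' z',lo,hi,len(q),cv2.minAreaRect(q),cv2.minEnclosingCircle(q),q.mean(0))
print(tri(D['scene'],kc['scene'],D['side'],kc['side']))
E
python3 -c "
import cv2,numpy as np
a=cv2.imread('pics/scene0.png')[155:245,205:440];b=cv2.imread('pics/side0.png')[145:305,290:410]
a=cv2.resize(a,None,fx=3.4,fy=3.4,interpolation=2)
b=cv2.resize(b,None,fx=1.8,fy=1.8,interpolation=2)
o=np.zeros((600,800,3),np.uint8);o[:a.shape[0],:a.shape[1]]=a[:306];o[306:306+b.shape[0],:b.shape[1]]=b
cv2.imwrite('pics/c1.png',o)"
```

```text
scene flaps 851 (0.49525541067123413, 0.20431652665138245) (0.08005090802907944, 0.17170295119285583) 14.892594337463379 depthz 0.07684770987055822 centroid [0.4962 0.2049]
 key 47 (np.float64(263.4468085106383), np.float64(169.14893617021278)) [0.0467 0.0543 0.0568] [ 0.4398 -0.2501  0.05  ]
 z 0.028 0.04 1206 ((0.5240405797958374, -0.23345164954662323), (0.17048728466033936, 0.20204561948776245), 75.5119400024414) ((0.5251072645187378, -0.23355652391910553), 0.12961292266845703) [ 0.5454 -0.2114]
 z 0.055 0.062 631 ((0.5328397154808044, -0.2526952028274536), (0.1665661633014679, 0.11852755397558212), 30.899499893188477) ((0.5225934386253357, -0.24018394947052002), 0.09075620770454407) [ 0.548  -0.2423]
 z 0.0625 0.072 179 ((0.5526595711708069, -0.24210473895072937), (0.12588612735271454, 0.1265612691640854), 78.15685272216797) ((0.5517891645431519, -0.24178765714168549), 0.06509535014629364) [ 0.5518 -0.2454]
side flaps 884 (0.49419301748275757, 0.20485949516296387) (0.0788722038269043, 0.17272327840328217) 14.892083168029785 depthz 0.0764044263628817 centroid [0.4931 0.2091]
 key 26 (np.float64(367.3076923076923), np.float64(174.92307692307693)) [0.049  0.0543 0.0576] [ 0.4398 -0.2436  0.0533]
 z 0.028 0.04 866 ((0.5201781988143921, -0.23174743354320526), (0.17691852152347565, 0.2020418792963028), 75.30238342285156) ((0.5220233201980591, -0.2335265874862671), 0.12831978499889374) [ 0.5053 -0.2025]
 z 0.055 0.062 388 ((0.5273206233978271, -0.231380432844162), (0.12206375598907471, 0.17198063433170319), 64.99212646484375) ((0.5191960334777832, -0.24598830938339233), 0.09093520790338516) [ 0.5479 -0.244 ]
 z 0.0625 0.072 122 ((0.5506299734115601, -0.2416098266839981), (0.1273176670074463, 0.12315436452627182), 84.38358306884766) ((0.5505374670028687, -0.2403864860534668), 0.06608229875564575) [ 0.5492 -0.2443]
(array([ 0.4404, -0.2491,  0.0498]), np.float64(0.002000379324169607))
```

View pics/c1.png

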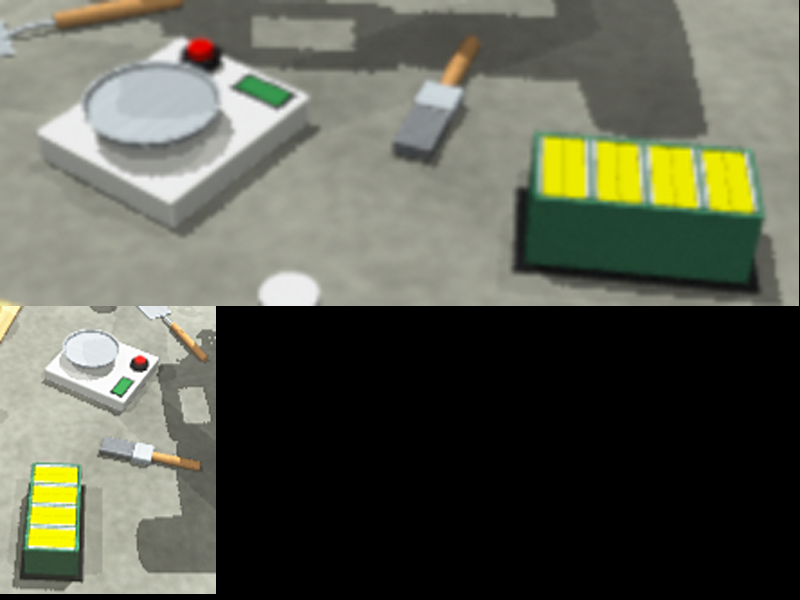

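```bash
cat > go.py <<'E'
# usage: go.py x y z jaw_angle_deg -> shift/turn in creep units (only prints)
import sys,numpy as np
from scipy.spatial.transform import Rotation as Ro
from rig import arm
s=arm.sense();R=np.array(s['eef_rot']);p=np.array(s['tool_pos'])
x,y,z,a=map(float,sys.argv[1:5]);a=np.radians(a)
T=np.c_[[np.cos(a),np.sin(a),0],[0,0,-1],[-np.sin(a),np.cos(a),0]]
T[:,2]=np.cross(T[:,0],T[:,1])
np.set_printoptions(precision=3,suppress=True)
print('t',s['clock'],'pos',p,'jaw',np.degrees(np.arctan2(R[1,0],R[0,0])).round(1),'F',np.array(s['force']),'w',round(s['gripper_width'],3))
print('shift',R.T@(np.array([x,y,z])-p)/.05,'turn',np.degrees(Ro.from_matrix(R.T@T).as_rotvec()))
E
python3 go.py 0.440 -0.247 0.13 -104.6; sed -n 1,5p /dev/null
```

```text
t 0.1 pos [ 0.243 -0.521  0.231] jaw -65.0 F [ 0.083  0.443 -0.591] w 0.999
shift [-3.296  2.017  5.892] turn [ 0.029 39.57  -0.085]
```

```bash
python3 -m creep '[[0,-0.66,0.3,1.18,0,8,0],[0,-1.32,0.7,2.36,0,16,0],[0,-1.98,1.1,3.54,0,24,0],[0,-2.64,1.6,4.71,0,32,0],[0,-3.296,2.017,5.892,0,39.6,0]]'; python3 go.py 0.440 -0.247 0.09 -104.6
```

```text
clock: 0.6
tool_pos: [0.3795, -0.3303, 0.1629]
eef_rot: [[-0.251, -0.001, 0.968], [-0.968, 0.002, -0.251], [-0.001, -1.0, -0.001]]
force: [1.2, -1.3, 0.4]
gripper_width: 0.143
t 0.6 pos [ 0.38  -0.33   0.163] jaw -104.5 F [ 1.213 -1.288  0.381] w 0.143
shift [-1.913  1.46   0.756] turn [ 0.07   0.093 -0.083]
```

```bash
python3 -m creep '[[0,-0.8,0.5,0.35,0,0,0],[0,-1.6,1.0,0.7,0,0,0],[0,-1.913,1.46,0.756,0,0,0],[0,-1.913,1.46,0.756,0,0,0],[0,-1.913,1.46,0.756,0,0,0]]'; python3 go.py 0.440 -0.247 0.06 -104.6
python3 - <<'E'
from rig import arm,eyes
from h import *
import pickle
s=arm.sense();d=eyes.get_image('wrist');d.update(tp=s['tool_pos'],tr=s['eef_rot']);pickle.dump(d,open('w1.pkl','wb'))
e=eyes.get_image('side')['image'][130:215,300:420]
o=np.zeros((600,640,3),np.uint8);o[:400]=d['image'];o[400:596,:276]=cv2.resize(e,(276,196))
cv2.imwrite('pics/w1.png',o[:,:,::-1])
M=np.array(d['tool_from_camera']);R=np.array(s['eef_rot']);d['rotation']=R@M[:3,:3];d['position']=np.array(s['tool_pos'])+R@M[:3,3]
H=hsv(d);k=((H[...,0]<8)|(H[...,0]>172))&(H[...,1]>130)&(H[...,2]>60)
P=cloud(d,k);print(k.sum(),np.argwhere(k).mean(0));P=P[(abs(P[:,0]-.44)<.04)&(abs(P[:,1]+.247)<.04)]
if len(P): print(P.mean(0),np.percentile(P,[2,50,98],axis=0))
E
```

```text
clock: 1.1
tool_pos: [0.4399, -0.247, 0.0898]
eef_rot: [[-0.249, -0.002, 0.968], [-0.968, 0.002, -0.249], [-0.001, -1.0, -0.002]]
force: [0.4, 0.3, 0.1]
gripper_width: 0.001
t 1.1 pos [ 0.44  -0.247  0.09 ] jaw -104.4 F [0.449 0.319 0.05 ] w 0.001
shift [0.    0.596 0.004] turn [ 0.137  0.154 -0.078]
982 [224.01425662 322.93380855]
[ 0.44338254 -0.24829194  0.05596326] [[ 0.43454646 -0.25883778  0.05459964]
 [ 0.44340365 -0.24851362  0.05597366]
 [ 0.45214494 -0.2367212   0.05724165]]
```

View pics/w1.png

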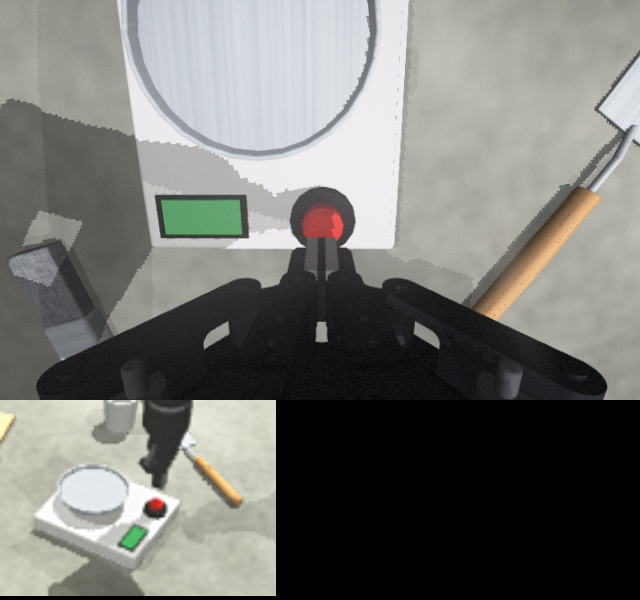

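The wrist view shows the fingertips over the near part of the red key, around (322,224). The key top measures z ≈ 56 mm and the pan is empty.

```bash
python3 -m creep '[[0,0,0.3,0.03,0,0,0],[0,0,0.6,0.03,0,0,0],[0,0,0.7,0.03,0,0,0],[0,0,0.76,0.03,0,0,0],[0,0,0.78,0.03,0,0,0]]'; python3 go.py 0.440 -0.247 0.048 -104.6
```

```text
clock: 1.7
tool_pos: [0.4417, -0.2496, 0.0527]
eef_rot: [[-0.252, 0.001, 0.968], [-0.968, -0.001, -0.252], [0.0, -1.0, 0.001]]
force: [-1.9, -0.2, 3.6]
gripper_width: 0.002
t 1.7 pos [ 0.442 -0.25   0.053] jaw -104.6 F [-1.891 -0.244  3.587] w 0.002
shift [-0.041  0.095 -0.046] turn [-0.085  0.001  0.015]
```

```bash
python3 -m creep '[[0,0,0.04,0,0,0,0],[0,0,0.07,0,0,0,0],[0,0,0.1,0,0,0,0],[0,0,0.13,0,0,0,0],[0,0,0.13,0,0,0,0]]'; python3 go.py 0.440 -0.247 0.048 -104.6
```

```text
clock: 2.2
tool_pos: [0.4419, -0.2498, 0.0496]
eef_rot: [[-0.252, 0.003, 0.968], [-0.968, -0.002, -0.252], [0.001, -1.0, 0.003]]
force: [-7.6, 4.1, 27.2]
gripper_width: 0.001
t 2.2 pos [ 0.442 -0.25   0.05 ] jaw -104.6 F [-7.559  4.09  27.237] w 0.001
shift [-0.044  0.032 -0.051] turn [-0.173  0.02   0.057]
```

```bash
python3 - <<'E'
from h import *
import pickle
d=pickle.load(open('w1.pkl','rb'));M=np.array(d['tool_from_camera']);R=np.array(d['tr']);d['rotation']=R@M[:3,:3];d['position']=np.array(d['tp'])+R@M[:3,3]
m=box(d['image'].max(2)<75,290,356,185,225);P=cloud(d,m);print(len(P),np.percentile(P[:,2],[5,25,50,75,95]))
E
python3 -m creep '[[0,0,-0.1,0,0,0,0],[0,0,-0.5,0,0,0,0],[0,0,-1,0,0,0,0],[0,0,-1.5,0,0,0,0],[0,0,-2,0,0,0,0]]'; python3 go.py 0.512 0.138 0.14 14.9
```

```text
224 [0.04444398 0.04549787 0.04593995 0.04629675 0.0469509 ]
clock: 2.7
tool_pos: [0.442, -0.2496, 0.1506]
eef_rot: [[-0.252, 0.004, 0.968], [-0.968, -0.002, -0.252], [0.001, -1.0, 0.004]]
force: [1.0, 0.6, -0.5]
gripper_width: -0.004
t 2.7 pos [ 0.442 -0.25   0.151] jaw -104.6 F [ 0.986  0.573 -0.46 ] w -0.004
shift [-7.855  0.202 -0.597] turn [  -0.079 -119.474    0.289]
```

The key housing top is at 46 mm and the key stopped hard at 49.6 mm under 27 N, so it bottomed. Next, probe the wells.

```bash
python3 -m creep '[[0,-0.99,0,-0.08,0,-8.5,0],[0,-1.96,0,-0.15,0,-17,0],[0,-2.94,0,-0.22,0,-25.5,0],[0,-3.92,0,-0.3,0,-34,0],[0,-4.9,0,-0.38,0,-42.5,0]]'; python3 go.py 0.512 0.138 0.12 14.9
```

```text
clock: 3.2
tool_pos: [0.4859, -0.0057, 0.1505]
eef_rot: [[0.474, 0.006, 0.881], [-0.881, -0.002, 0.474], [0.005, -1.0, 0.004]]
force: [0.0, 0.1, -0.1]
gripper_width: -0.002
t 3.2 pos [ 0.486 -0.006  0.151] jaw -61.7 F [ 0.044  0.08  -0.147] w -0.002
shift [-2.287  0.608  1.819] turn [ -0.024 -76.632   0.376]
```

```bash
python3 go.py 0.512 0.138 0.12 14.9
```

```text
t 3.2 pos [ 0.486 -0.006  0.151] jaw -61.7 F [ 0.044  0.08  -0.147] w -0.002
shift [-2.287  0.608  1.819] turn [ -0.024 -76.632   0.376]
```

```bash
python3 -m creep '[[0,-0.6,0.1,0.5,0,-8.5,0],[0,-1.2,0.2,1,0,-17,0],[0,-1.8,0.3,1.4,0,-25.5,0],[0,-2.287,0.4,1.819,0,-34,0],[0,-2.287,0.5,1.819,0,-42.5,0]]'; python3 -m creep '[[0,0,0,0,0,-8.5,0],[0,0,0,0,0,-17,0],[0,0,0,0,0,-25.5,0],[0,0,0,0,0,-34,0],[0,0,0,0,0,-34,0]]'; python3 go.py 0.5124 0.1379 0.085 14.9
python3 - <<'E'
from rig import arm,eyes
from h import *
s=arm.sense();d=eyes.get_image('wrist')
M=np.array(d['tool_from_camera']);R=np.array(s['eef_rot']);d['rotation']=R@M[:3,:3];d['position']=np.array(s['tool_pos'])+R@M[:3,3]
d2=eyes.get_image('scene')
cv2.imwrite('pics/w2.png',d['image'][:,:,::-1])
H=hsv(d);y=(abs(H[...,0].astype(int)-29)<7)&(H[...,1]>120)&(H[...,2]>120)
v,u=np.nonzero(y);p=plane(d,np.c_[u,v],0.078)[:,:2].astype(np.float32);print(len(p),cv2.minAreaRect(p),np.median(cloud(d,y)[:,2]))
E
```

```text
clock: 3.7
tool_pos: [0.5133, 0.1419, 0.1252]
eef_rot: [[0.947, 0.008, 0.32], [-0.32, -0.0, 0.948], [0.008, -1.0, 0.003]]
force: [-0.1, -0.0, -0.5]
gripper_width: 0.001
clock: 4.2
tool_pos: [0.5136, 0.1421, 0.1252]
eef_rot: [[0.964, 0.009, -0.265], [0.265, 0.0, 0.964], [0.009, -1.0, -0.002]]
force: [-0.9, 0.2, -0.5]
gripper_width: 0.003
t 4.2 pos [0.514 0.142 0.125] jaw 15.4 F [-0.919  0.171 -0.454] w 0.003
shift [-0.053  0.804 -0.073] turn [0.131 0.458 0.513]
25486 ((0.4980308711528778, 0.19408613443374634), (0.07834464311599731, 0.14867134392261505), 14.904205322265625) 0.07706444027693432
```

View pics/w2.png

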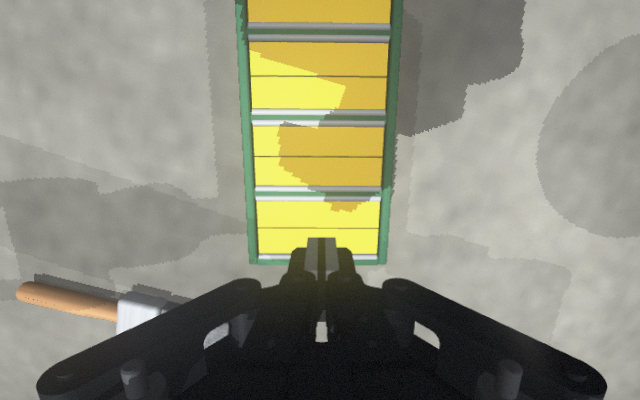

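Wrist view: four wells, with the flap seam of the nearest at row 228. Box angle is again 14.9° and lateral agreement is about 0.5 mm. I'll descend into well0, fingers shut.

```bash
python3 -m creep '[[0,-0.05,0.3,-0.073,0,0.46,0.5],[0,-0.053,0.7,-0.073,0,0.46,0.5],[0,-0.053,1.0,-0.073,0,0.46,0.5],[0,-0.053,1.25,-0.073,0,0.46,0.5],[0,-0.053,1.25,-0.073,0,0.46,0.5]]'; python3 -m creep '[[0,0,0.1,0,0,0,0],[0,0,0.17,0,0,0,0],[0,0,0.24,0,0,0,0],[0,0,0.30,0,0,0,0],[0,0,0.30,0,0,0,0]]'; python3 go.py 0.5124 0.1379 0.042 14.9
```

```text
clock: 4.8
tool_pos: [0.5114, 0.1374, 0.0607]
eef_rot: [[0.967, -0.003, -0.253], [0.253, -0.003, 0.967], [-0.004, -1.0, -0.002]]
force: [0.3, 0.3, -0.3]
gripper_width: -0.001
clock: 5.3
tool_pos: [0.5206, 0.1396, 0.0554]
eef_rot: [[0.967, 0.02, -0.253], [0.253, 0.003, 0.968], [0.02, -1.0, -0.003]]
force: [-3.3, -1.2, 49.4]
gripper_width: 0.002
t 5.3 pos [0.521 0.14  0.055] jaw 14.6 F [-3.315 -1.208 49.43 ] w 0.002
shift [-0.172  0.264  0.01 ] turn [ 0.152 -0.267  1.174]
```

Hard contact at 55.5 mm (22 mm below the box top), so the 100 g weight is in well0. Back up and part-open.

```bash
python3 -m creep '[[0,-0.05,-0.1,0,0,0,0.5],[0,-0.17,-0.5,0.01,0,-0.27,1.17],[0,-0.17,-0.9,0.01,0,-0.27,1.17],[0.53,-0.17,-1.3,0.01,0,-0.27,1.17],[0.53,-0.17,-1.3,0.01,0,-0.27,1.17]]'; python3 -m creep '[[0.53,0,0,0,0,0,0],[0.53,0,0,0,0,0,0],[0.53,0,0,0,0,0,0],[0.53,0,0,0,0,0,0],[0.53,0,0,0,0,0,0]]';  python3 go.py 0.5124 0.1379 0.028 14.9
python3 - <<'E'
from rig import eyes
import cv2
d=eyes.get_image('wrist');cv2.imwrite('pics/w3.png',d['image'][:,:,::-1])
E
```

```text
clock: 5.8
tool_pos: [0.5127, 0.1381, 0.1228]
eef_rot: [[0.966, 0.007, -0.257], [0.257, -0.001, 0.966], [0.006, -1.0, -0.003]]
force: [0.8, 0.4, -0.7]
gripper_width: 0.332
clock: 6.3
tool_pos: [0.5125, 0.1381, 0.1222]
eef_rot: [[0.966, 0.006, -0.257], [0.257, -0.001, 0.966], [0.005, -1.0, -0.003]]
force: [-0.1, 0.0, 0.4]
gripper_width: 0.529
t 6.3 pos [0.512 0.138 0.122] jaw 14.9 F [-0.113  0.005  0.37 ] w 0.529
shift [-0.012  1.884  0.002] turn [ 0.161 -0.017  0.295]
```

View pics/w3.png

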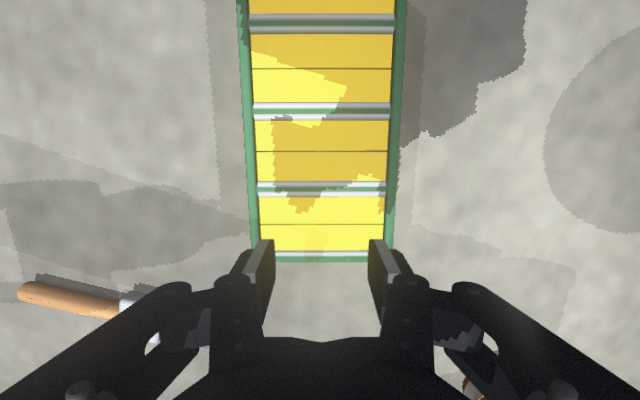

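The open fingers are at columns 250–395, straddling the flaps (258–387) symmetrically about column 321. Descending.

```bash
python3 -m creep '[[0.53,0,0.3,0,0,0,0.3],[0.53,0,0.6,0,0,0,0.3],[0.53,0,0.9,0,0,0,0.3],[0.53,0,1.15,0,0,0,0.3],[0.53,0,1.15,0,0,0,0.3]]';  python3 go.py 0.5124 0.1379 0.028 14.9
```

```text
clock: 6.85
tool_pos: [0.5118, 0.1378, 0.0628]
eef_rot: [[0.966, -0.003, -0.257], [0.257, -0.004, 0.966], [-0.003, -1.0, -0.003]]
force: [0.1, 0.5, -0.2]
gripper_width: 0.533
t 6.85 pos [0.512 0.138 0.063] jaw 14.9 F [ 0.1    0.482 -0.203] w 0.533
shift [0.014 0.696 0.001] turn [ 0.155 -0.015 -0.197]
```

```bash
python3 -m creep '[[0.53,0.014,0.2,0,0,0,-0.2],[0.53,0.014,0.4,0,0,0,-0.2],[0.53,0.014,0.55,0,0,0,-0.2],[0.53,0.014,0.7,0,0,0,-0.2],[0.53,0.014,0.7,0,0,0,-0.2]]';  python3 go.py 0.5124 0.1379 0.028 14.9
```

```text
clock: 7.35
tool_pos: [0.5128, 0.1379, 0.0352]
eef_rot: [[0.966, 0.003, -0.257], [0.257, -0.002, 0.966], [0.002, -1.0, -0.003]]
force: [-14.7, -3.5, 62.0]
gripper_width: 0.529
t 7.35 pos [0.513 0.138 0.035] jaw 14.9 F [-14.683  -3.493  62.014] w 0.529
shift [-0.009  0.144  0.002] turn [ 0.163 -0.01   0.14 ]
```

Blocked at 35 mm with 62 N, probably the knuckles on the box rim. Relieve it and narrow the opening slightly.

```bash
python3 -m creep '[[0.53,0,-0.08,0,0,0,0],[0.42,0,-0.08,0,0,0,0],[0.42,0,-0.08,0,0,0,0],[0.42,0,-0.08,0,0,0,0],[0.42,0,-0.08,0,0,0,0]]';  python3 go.py 0.5124 0.1379 0.03 14.9
```

```text
clock: 7.85
tool_pos: [0.5125, 0.1379, 0.0381]
eef_rot: [[0.966, 0.001, -0.257], [0.257, -0.003, 0.966], [0.001, -1.0, -0.003]]
force: [-0.5, 1.1, 0.2]
gripper_width: 0.423
t 7.85 pos [0.512 0.138 0.038] jaw 14.9 F [-0.525  1.075  0.221] w 0.423
shift [-0.002  0.163  0.002] turn [ 0.161 -0.016  0.044]
```

```bash
python3 -m creep '[[0.42,0,0.04,0,0,0,0],[0.42,0,0.07,0,0,0,0],[0.42,0,0.1,0,0,0,0],[0.42,0,0.1,0,0,0,0],[0.42,0,0.1,0,0,0,0]]';  python3 go.py 0.5124 0.1379 0.03 14.9
```

```text
clock: 8.35
tool_pos: [0.5124, 0.1378, 0.0345]
eef_rot: [[0.966, 0.001, -0.257], [0.257, -0.003, 0.966], [0.0, -1.0, -0.003]]
force: [-2.7, -1.5, 16.2]
gripper_width: 0.419
t 8.35 pos [0.512 0.138 0.035] jaw 14.9 F [-2.7   -1.489 16.163] w 0.419
shift [-0.     0.091  0.002] turn [ 0.163 -0.012  0.027]
```

Same depth limit, so I'll grip here with about 17 mm of pad on the weight. Ease up slightly, then close.

```bash
python3 -m creep '[[0.42,0,-0.02,0,0,0,0],[0,0,-0.02,0,0,0,0],[0,0,-0.02,0,0,0,0],[0,0,-0.02,0,0,0,0],[0,0,-0.02,0,0,0,0]]';python3 -m creep '[[0,0,0,0,0,0,0],[0,0,0,0,0,0,0],[0,0,0,0,0,0,0],[0,0,-0.05,0,0,0,0],[0,0,-0.1,0,0,0,0]]';  python3 go.py 0.5124 0.1379 0.16 14.9
```

```text
clock: 8.85
tool_pos: [0.5124, 0.1378, 0.0353]
eef_rot: [[0.966, 0.001, -0.257], [0.257, -0.003, 0.966], [0.0, -1.0, -0.003]]
force: [0.7, -0.2, 1.0]
gripper_width: 0.184
clock: 9.35
tool_pos: [0.5116, 0.1377, 0.0397]
eef_rot: [[0.966, -0.001, -0.257], [0.257, -0.003, 0.966], [-0.002, -1.0, -0.003]]
force: [0.4, -0.0, -3.1]
gripper_width: 0.185
t 9.35 pos [0.512 0.138 0.04 ] jaw 14.9 F [ 0.42  -0.007 -3.144] w 0.185
shift [ 0.012 -2.406 -0.006] turn [ 0.161 -0.008 -0.11 ]
```

```bash
python3 -m creep '[[0,0,-0.4,0,0,0,0],[0,0,-0.9,0,0,0,0],[0,0,-1.4,0,0,0,0],[0,0,-1.9,0,0,0,0],[0,0,-2.4,0,0,0,0]]';  python3 - <<'E'
from rig import arm,eyes
import cv2,numpy as np
s=arm.sense();print(s['gripper_width'],s['tool_pos'],s['force'])
d=eyes.get_image('wrist')['image'][150:];e=eyes.get_image('scene')['image'][100:250,330:490]
f=eyes.get_image('side')['image'][160:310,260:420]
o=np.zeros((550,640,3),np.uint8);o[:250]=d;o[250:550,:320]=cv2.resize(e,(320,300));o[250:550,320:]=cv2.resize(f,(320,300))
cv2.imwrite('pics/w4.png',o[:,:,::-1])
E
```

```text
clock: 9.85
tool_pos: [0.5112, 0.1379, 0.1606]
eef_rot: [[0.966, -0.002, -0.257], [0.257, -0.003, 0.966], [-0.003, -1.0, -0.003]]
force: [0.8, -0.2, -1.5]
gripper_width: 0.183
0.183445340653475 [0.5111573  0.13788651 0.16059594] [ 0.76448008 -0.23063575 -1.54263214]
```

View pics/w4.png

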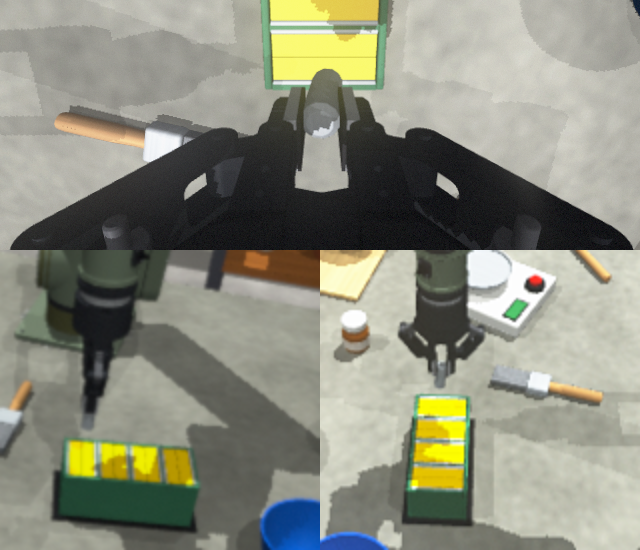

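The weight is held upright, seen in all views below the fingertips over the shut flaps. Move to the pan centre at height.

```bash
python3 go.py 0.551 -0.241 0.16 14.9
```

```text
t 10.0 pos [0.512 0.138 0.161] jaw 14.9 F [-0.829 -0.19  -1.573] w 0.184
shift [-1.201  0.039 -7.527] turn [ 0.164 -0.012  0.067]
```

```bash
python3 -m creep '[[0,-0.06,0,-0.4,0,0,0],[0,-0.17,0,-1.1,0,0,0],[0,-0.29,0,-1.8,0,0,0],[0,-0.4,0,-2.5,0,0,0],[0,-0.51,0,-3.2,0,0,0]]' | head -2;  python3 go.py 0.551 -0.241 0.16 14.9
```

```text
clock: 10.5
tool_pos: [0.5276, -0.0242, 0.1595]
t 10.5 pos [ 0.528 -0.024  0.16 ] jaw 14.9 F [ 0.948  0.967 -0.862] w 0.185
shift [-0.662 -0.    -4.31 ] turn [ 0.097  0.002 -0.131]
```

```bash
python3 -m creep '[[0,-0.11,0,-0.7,0,0,0],[0,-0.22,0,-1.4,0,0,0],[0,-0.33,0,-2.1,0,0,0],[0,-0.44,0,-2.8,0,0,0],[0,-0.54,0,-3.5,0,0,0]]' | head -2;  python3 -m creep '[[0,-0.06,0,-0.4,0,0,0],[0,-0.12,0,-0.8,0,0,0],[0,-0.12,0,-0.8,0,0,0],[0,-0.12,0,-0.8,0,0,0],[0,-0.12,0,-0.8,0,0,0]]'|head -2; python3 go.py 0.551 -0.241 0.10 14.9
python3 - <<'E'
from rig import arm,eyes
from h import *
import pickle
D={n:eyes.get_image(n) for n in('scene','side')};pickle.dump(D,open('d5.pkl','wb'))
f=lambda i,x,y:cv2.resize(i[y-50:y+50,x-53:x+53],(400,400),interpolation=cv2.INTER_CUBIC)
o=np.hstack([f(D['scene']['image'],250,165),f(D['side']['image'],342,160)])
cv2.imwrite('pics/c5.png',o[:,:,::-1])
E
```

```text
clock: 11.0
tool_pos: [0.5453, -0.2014, 0.1579]
clock: 11.5
tool_pos: [0.5494, -0.2405, 0.1574]
t 11.5 pos [ 0.549 -0.24   0.157] jaw 14.9 F [ 0.082  0.619 -1.047] w 0.183
shift [ 0.035  1.147 -0.02 ] turn [-0.109  0.038 -0.354]
```

View pics/c5.png

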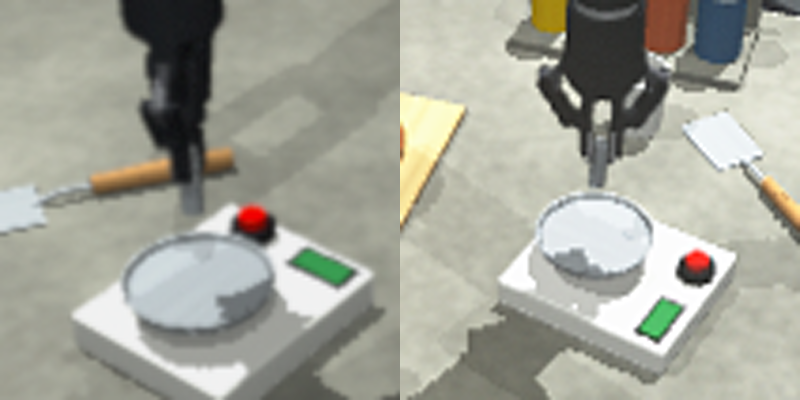

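Both views show the weight upright under the fingers. Its bottom is at crop (195,212) and (198,185), i.e. scene (248.7,168) and side (341.5,156.2). The pan is empty and the key is up.

```bash
python3 - <<'E'
from h import *
import pickle
D=pickle.load(open('d5.pkl','rb'));print(tri(D['scene'],(248.7,168),D['side'],(341.5,156.2)))
E
python3 -m creep '[[0,0,0.2,-0.02,0,0,0],[0,0.03,0.45,-0.02,0,0,-0.35],[0,0.03,0.7,-0.02,0,0,-0.35],[0,0.03,0.9,-0.02,0,0,-0.35],[0,0.03,1.1,-0.02,0,0,-0.35]]' | head -2;  python3 go.py 0.551 -0.241 0.0845 14.9
```

```text
(array([ 0.54758582, -0.23935101,  0.12477091]), np.float64(0.00025178764069646475))
clock: 12.1
tool_pos: [0.5509, -0.2408, 0.1017]
t 12.1 pos [ 0.551 -0.241  0.102] jaw 15.0 F [ 0.14   0.159 -0.497] w 0.187
shift [ 0.002  0.344 -0.005] turn [-0.093  0.078 -0.003]
```

```bash
python3 -m creep '[[0,0,0.06,0,0,0,0],[0,0,0.12,0,0,0,0],[0,0,0.18,0,0,0,0],[0,0,0.2,0,0,0,0],[0,0,0.22,0,0,0,0]]' | head -4;  python3 go.py 0.551 -0.241 0.0845 14.9;  python3 -m creep '[[0,0,0.02,0,0,0,0],[0,0,0.04,0,0,0,0],[0,0,0.06,0,0,0,0],[0,0,0.08,0,0,0,0],[0,0,0.1,0,0,0,0]]' | head -1;  python3 go.py 0.551 -0.241 0.0845 14.9
```

```text
clock: 12.6
tool_pos: [0.5511, -0.2409, 0.091]
eef_rot: [[0.966, 0.0, -0.258], [0.258, 0.001, 0.966], [0.001, -1.0, 0.001]]
force: [-1.2, 0.1, -0.6]
t 12.6 pos [ 0.551 -0.241  0.091] jaw 15.0 F [-1.197  0.142 -0.611] w 0.182
shift [-0.002  0.129 -0.001] turn [-0.065  0.073  0.031]
clock: 13.1
t 13.1 pos [ 0.551 -0.241  0.086] jaw 15.0 F [ 0.167  0.198 -0.588] w 0.189
shift [-0.005  0.031  0.001] turn [-0.047  0.076  0.049]
```

```bash
python3 -m creep '[[0,0,0.02,0,0,0,0],[0,0,0.04,0,0,0,0],[0,0,0.04,0,0,0,0],[0,0,0.04,0,0,0,0],[0,0,0.04,0,0,0,0]]' | head -1;  cat > pan.py <<'E'
from rig import arm,eyes
from h import *
import pickle
D=pickle.load(open('d0.pkl','rb'))
for n in('scene','side'):
    d=eyes.get_image(n);g=[]
    for q in(D[n],d):
        P=cloud(q,np.ones((400,640),bool));r=np.hypot(P[:,0]-.551,P[:,1]+.241)
        g.append(np.median(P[(r>.02)&(r<.048)&(P[:,2]>.035)&(P[:,2]<.068)][:,2]))
    print(n,'pan z before/now',g)
print(np.mean([arm.sense()['force'][2] for _ in range(5)]))
E
python3 pan.py; python3 go.py 0.551 -0.241 0.0845 14.9
```

```text
clock: 13.6
scene pan z before/now [np.float64(0.06014898629537435), np.float64(0.05485421182064876)]
side pan z before/now [np.float64(0.05964516408944087), np.float64(0.05424785693597545)]
0.4491516910959984
t 13.7 pos [ 0.551 -0.241  0.084] jaw 15.0 F [ 0.109 -0.886  0.449] w 0.188
shift [-0.005 -0.008  0.002] turn [-0.042  0.076  0.055]
```

Pan sunk about 5.3 mm, so it carries the full weight (4.9 mm expected). Open slowly, then rise.

```bash
python3 -m creep '[[0.23,0,0,0,0,0,0],[0.27,0,0,0,0,0,0],[0.35,0,0,0,0,0,0],[0.45,0,0,0,0,0,0],[0.5,0,0,0,0,0,0]]' | tail -2; python3 -m creep '[[0.5,0,-0.1,0,0,0,0],[0.5,0,-0.3,0,0,0,0],[0.5,0,-0.7,0,0,0,0],[0.5,0,-1.2,0,0,0,0],[0.5,0,-1.7,0,0,0,0]]' | tail -2
python3 -m creep '[[0.5,-0.5,-0.5,0.5,0,0,0],[0.5,-1,-0.8,1,0,0,0],[0.5,-1.5,-1,1.5,0,0,0],[0.5,-2,-1,2,0,0,0],[0.5,-2,-1,2,0,0,0]]'|head -2
python3 -m creep '[[0.5,0,0,0,0,0,0],[0.5,0,0,0,0,0,0],[0.5,0,0,0,0,0,0],[0.5,0,0,0,0,0,0],[0.5,0,0,0,0,0,0]]'|head -2
python3 pan.py
python3 - <<'E'
from rig import eyes
from h import *
a=eyes.get_image('scene')['image'];b=eyes.get_image('side')['image']
o=np.vstack([np.hstack([cv2.resize(a[130:230,200:306],(400,380)),cv2.resize(b[125:225,289:395],(400,380))]),np.hstack([cv2.resize(a,(352,220)),cv2.resize(b,(448,220))])])
cv2.imwrite('pics/f.png',o[:,:,::-1])
E
```

```text
force: [0.9, -0.8, -0.3]
gripper_width: 0.495
force: [0.4, 0.0, 0.4]
gripper_width: 0.5
clock: 15.2
tool_pos: [0.4251, -0.1685, 0.222]
clock: 15.7
tool_pos: [0.4256, -0.1687, 0.2217]
scene pan z before/now [np.float64(0.06014898629537435), np.float64(0.055344181417716465)]
side pan z before/now [np.float64(0.05964516408944087), np.float64(0.05466636159383409)]
-0.2961732739636556
```

View pics/f.png

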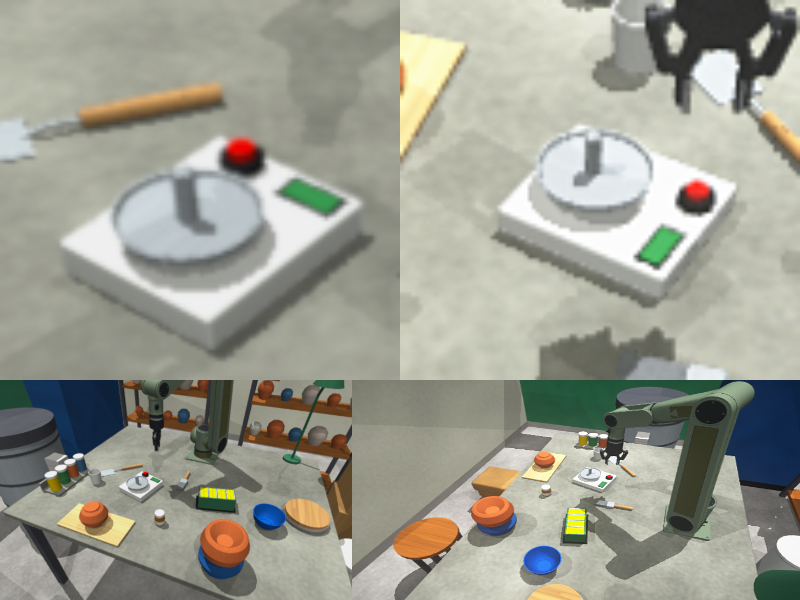

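The weight stands alone and upright at the middle of the pan, crop (185,200). The pan has sunk 4.9 mm, the key is up, the bystanders look unmoved, and the arm is clear.

```bash
python3 -c "from rig import arm; print(arm.job_done())"
```

```text
the job is handed in; nothing more can be done
None
```

I tared the scale, set the 100 g check weight alone on the pan and handed the job in at about 16 s on the robot's clock.

- **Tare:** with the pan empty, I pressed the red key to a hard stop about 6 mm down. It pushed back with 27 N, and the fingers were still above the key's housing. The key was up again in later pictures.
- **Weight:** the 100 g weight was in well0, the first well I tried. The shut fingers met it about 22 mm below the box top, with 49 N at the wrist.
- **Placing:** the weight stands upright mid-pan. Both cameras show the pan about 4.9 mm lower, as expected for 100 g. The wrist force was near zero at release.
- **Last look:** the arm was clear of everything, and the jar, brush, bowl, cup and spatula looked unmoved. I judged that by eye and did not measure it.

**What did not go cleanly:**
- **Blocked descent:** with the fingers open in the well, the gripper stopped early at 35 mm above the table, with 62 N at the wrist. I think its linkage hit the box rim. I backed off and gripped about 17 mm of the weight from there. If that contact counts as the gripper's body, it passed the 40 N limit; I could not tell which part touched.
- **Grip width:** it read about 15.7 mm on the 18 mm weight, but the weight did not visibly slip or tilt.

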